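Walk the weighted gluing block round to the bench fence

ROBOT

A 6-joint arm with a two-finger parallel gripper is mounted at the origin on the work surface. World frame = base frame: x ahead of the robot, y to its left, z up, the work surface at z = 0. Lengths are in m, angles in degrees, forces in N, time in s.
With the tool pointing down it reaches from about 0.375 to 0.9 m from the base axis. Payload 3.1 kg.
Tool frame: the origin (TCP) lies at the very end of the fingers, on their centre line; the grasp point (between the pads) lies 19 mm behind it; z points along the fingers, y is the direction in which the jaws open and shut (so a half turn about z gives the same grasp; the last joint's range is limited). The gripper opens to 87 mm and grips with 3 to 60 N. Pads are 19 mm wide; open, the fingers measure 117 mm over their backs; the gripper's body (75 mm by 190 mm) begins 51 mm behind the grasp point.
Start: joints at [-77.493, 30.224, 82.088, -0, 67.689, -10.227], TCP at [0.242, -0.576, 0.223] pointing down, gripper open.
Joint ranges: [-176.69, 176.69], [-43.24, 126.21], [12.49, 139.97], [-82, 262], [0, 151.66], [-163.58, 163.58]. Speed limits (degrees/s): [159.86, 159.86, 180, 180, 180, 180].

INTERFACE

Orientations are given as a 3x3 rotation matrix whose columns are the frame's x, y, z axes.
In Python, from rig import read_state, capture, hand_in gives the robot as it stands. The module is installed in compiled form; this text tells all that it offers.
- The arm moves only by the tool move_arm, never from a script. Its arguments are lists of equal length, an entry for each row: "linear": the shift along the tool's x, y, z in cm, a list of three; "angular": the turn, a rotation vector about the tool's x, y, z in rad, a list of three; "fingers": the gripper command: -1 is fully open, 1 is shut, values between are in proportion. In form: {"linear": [[tx, ty, tz], ...], "angular": [[wx, wy, wz], ...], "fingers": [fingers, ...]}. A call has 1 to 12 rows; each row is the pose to reach, as a shift and turn from the pose measured when the call began, along the tool's axes at that moment; what a row does not reach only later rows make up. A row lasts 1/12 s, in which the tool goes at most 41.7 mm and 7.16 degrees, less where a joint would pass 70% of its speed; a pose out of reach is approached as far as the arm can. A call with a gripper value outside its range is refused whole. The fingers move at their own pace and stop on an object; the grip force is fixed at half the most. Time passes only in rows, so rows that repeat a pose let the fingers close. It gives the time, the measured TCP pose, the force and the opening at its end, in the units of the state.
- read_state(): the state, without advancing time (a new reading comes with each control period).
- capture(name): name is "scene" or "top" or "wrist"; returns a dict with "color" (400x640x3 uint8, red, green, blue), "fx", "fy", "cx", "cy" (pixels), "k1" (the pictures are not rectified: a ray, as slopes to the right and down, at radius r is drawn at 1 + k1 r^2 times it, then the intrinsics apply), "view" (4x4, takes a point from world to camera coordinates); the wrist camera has in their place "hand_eye" (4x4, takes a point from camera to tool coordinates, whose origin is the TCP and whose axes are the flange's). Camera axes: x right, y down, z forward; pixel columns grow to the right and rows downward; lengths in m; the calibration is good to about 2 mm. A picture is of the moment at which its call begins: read the wrist's pose just before it. There is no depth.
- hand_in(): hands the job in, once; it reports no verdict.
The state is a dict: "time_s": time; "joint_positions": joint angles; "qvel": joint speeds; "tau": joint torques, N m; "position": TCP position; "tcp_rot": TCP orientation; "force": force on the tool from outside, world axes, zero at the start; "moment": the same for the moment, N m; "opening": opening from 0.0 (shut) to 1.0 (fully open).
Only numpy, scipy, OpenCV 4.12 (cv2) and the standard library are available. Lean on these libraries where they do the work, as an engineer would, in place of code of your own. Each camera call takes 0.05 s, during which the arm holds its last target. There are 200 camera calls.

TASK

Walk the heavy wooden block round on the bench by pushing at its alternate corners until one of its long sides squarely faces the dark wooden fence, with the block still clear of it; then push it straight in until that long side lies flush against the fence, somewhere along the fence's middle part. Only push with the fingertips or the outside of the fingers: never pinch, lift or tip the block, and do not let it touch the fence while it is still crooked. Leave the glue bottle, the carver's mallet and the jointed offcut where they stand.

Things in the scene. Friction and masses are not known exactly. Their poses are not given: they have to be found in the camera images.
- block: Heavy beech block with a steel plate let into its top, loose on the bench, 90 mm (its x) by 140 mm (its y, the long way) by 45 mm high, 0.6 to 0.95 kg, too wide for most grippers; slides with a push of about 3 to 7 N. Origin: centre of its underside; z up. Its two long sides (facing its +x and -x) are alike, and either may go to the fence. It starts turned 35 to 90 degrees either way from facing the fence, its centre 130 to 165 mm in front of the fence's face.
- fence: Dark wooden fence fixed to the bench beyond the block: 400 mm long (its y), 40 mm thick, 30 mm high, with an orange clamp (top 44 mm above the bench) and its steel post on each end, 185 mm either side of the middle. Origin: at bench height, at the middle of its working face. That face is plane and upright, looks along the fence's -x towards the robot; +x points through the fence away from the robot.
- glue: Bystander: white glue bottle standing upright, 60 mm diameter, 140 mm high, origin at the centre of its foot. Leave alone.
- carver: Bystander: round turned wooden mallet standing on its head, 56 mm diameter, 162 mm high, origin at the centre of its foot. Leave alone.
- offcut: Bystander: small offcut with finger joints on its top, 22 mm (x) by 70 mm (y) by 55 mm high, origin at the centre of its foot. Leave alone. The three bystanders stand at least 200 mm to the left or right of the fence's middle, measured along the fence, in front of it.
Mind the look-alikes: they are no part of the job. Leave any green or purple look-alike of the block alone.

How it is judged:
By the outcome, as a careful person would: the job done as asked, in the order asked, and still so for the second after the job is handed in, with the robot touching nothing.
It also fails if it takes over 64 s, if anything falls off the work surface, if the arm or the gripper's body presses on something with over 40 N, if the wrist force passes 120 N, or if a joint passes its speed limit or range.

## Working session

There is one attempt and no reset: what is moved stays moved. The work goes in short steps, Python scripts to look and compute and a tool call to move; the robot and the scene stay as the last step left them, time stands still between calls to the robot, and variables do not carry over. Pictures are saved under pics/ and viewed, about 8 in all and at most 12, crops included, and the job is handed in when it is done.

Besides the shell and the picture viewer there is one more tool, called after "Request:" as name(argument=value, ...) on one line, values as JSON. move_arm: Moves the arm, as the interface text tells. Its arguments: {"type":"object","properties":{"linear":{"type":"array"},"angular":{"type":"array"},"fingers":{"type":"array"}},"required":["linear","angular","fingers"]}

```bash
mkdir -p pics
cat > h.py <<'E'
import numpy as np, cv2
from rig import read_state, capture
def save(name, fn):
    c=capture(name); cv2.imwrite('pics/'+fn, c['color'][:,:,::-1]); return c
def ray(c,u,v):
    x=(u-c['cx'])/c['fx']; y=(v-c['cy'])/c['fy']
    a,b=x,y
    for _ in range(20):
        s=1+c['k1']*(a*a+b*b); a,b=x/s,y/s
    R=c['view'][:3,:3]; t=c['view'][:3,3]
    return -R.T@t, R.T@np.array([a,b,1.])
def at(c,u,v,z):
    c={**c,'view':np.array(c['view'])}
    o,d=ray(c,u,v); return (o+d*(z-o[2])/d[2])
E
python3 - <<'E'
from h import *
import pickle
for n in('scene','top'):
    c=save(n,n+'0.png'); pickle.dump(c,open(n+'.pkl','wb')); print(n,c['fx'],c['k1'],c['view'])
s=read_state();print(s['position'],s['tcp_rot'],s['force'],s['time_s'])
E
```

```text
scene 414.5521859238002 -0.08710862086088916 [[ 0.54934502  0.83535562  0.02002611 -0.22316155]
 [ 0.5087883  -0.31538494 -0.80104108 -0.21189669]
 [-0.66283823  0.45023697 -0.59827431  1.58767624]
 [ 0.          0.          0.          1.        ]]
top 481.46622680196265 -0.14111818700002884 [[-0.01407888 -0.99988797  0.00508271 -0.04744071]
 [-0.98960447  0.01320611 -0.14320818  0.46921249]
 [ 0.14312502 -0.00704608 -0.98967954  1.50048392]
 [ 0.          0.          0.          1.        ]]
[ 0.24140313 -0.57577914  0.22167789] [[ 9.22313917e-01  3.86441257e-01 -4.40881023e-04]
 [ 3.86441379e-01 -9.22312078e-01  1.86851764e-03]
 [ 3.15442413e-04 -1.89373449e-03 -9.99998157e-01]] [-0.38801037  1.00527315  0.1360534 ] 0.1
```

View pics/top0.png

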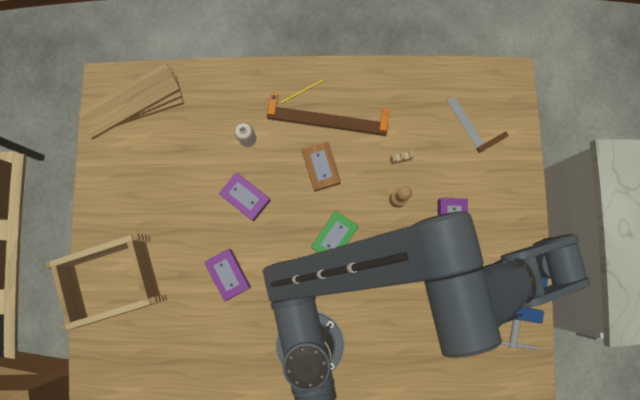

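View pics/scene0.png

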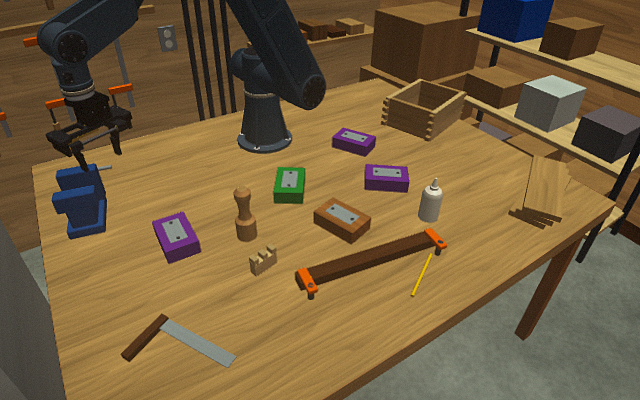

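The top view shows the brown block around (321,166), the fence from (273,110) to (385,128), the glue at (244,133), the mallet at (402,195), the offcut at (402,157) and the green look-alike at (335,235). I'll zoom in for the corner positions.

Run:
```python
import cv2
i=cv2.imread('pics/top0.png')[80:220,230:420]
cv2.imwrite('pics/topc.png',cv2.resize(i,None,fx=4,fy=4,interpolation=cv2.INTER_CUBIC))
```

```text
(no output)
```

View pics/topc.png

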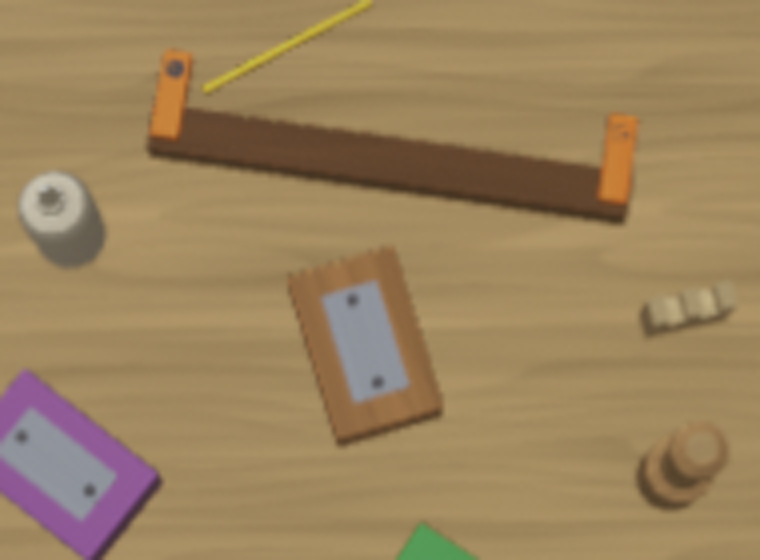

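The block's top corners in the crop are about (291,277), (390,247), (441,408) and (340,442). The fence's foot edge runs (149,154)–(623,221).

```bash
cat >> h.py <<'E'
def fitrect(P):
    from scipy.optimize import least_squares
    P=np.array(P)[:,:2]   # fit 0.09x0.14 rectangle, corner order either way
    best=None
    for o in (1,-1):
      for k in range(4):
        L=np.array([[.045,.07],[-.045,.07],[-.045,-.07],[.045,-.07]])[::o]; L=np.roll(L,k,0)
        for a0 in (0,1.57):
          f=lambda p:((L@np.array([[np.cos(p[2]),np.sin(p[2])],[-np.sin(p[2]),np.cos(p[2])]])+p[:2])-P).ravel()
          r=least_squares(f,[*P.mean(0),a0])
          if best is None or r.cost<best.cost: best=r
    return best.x[:2],np.degrees(best.x[2])%180,best.fun.reshape(4,2)
E
python3 - <<'E'
from h import *
import pickle
c=pickle.load(open('top.pkl','rb'))
g=lambda x,y,z:at(c,x/4-.375+230,y/4-.375+80,z)
B=[g(*p,.045) for p in [(291,277),(390,247),(441,408),(340,442)]]
print(np.round(B,4)); print(fitrect(B))
a,b=g(149,154,0),g(623,221,0); print('foot',a,b,np.linalg.norm(a-b),np.degrees(np.arctan2(*(b-a)[:2])))
a,b=g(186,140,.03),g(600,203,.03); print('top',a,b)
for n,p in dict(glue=(52,200,.14),gluef=(75,245,0),mallet=(698,450,.162),off=(690,310,.055),green=(422,522,.045),purp=(160,478,.045)).items(): print(n,g(*p))
s=read_state();print(capture('wrist')['hand_eye'])
E
```

```text
[[ 0.6202  0.0147  0.045 ]
 [ 0.644  -0.0652  0.045 ]
 [ 0.5118 -0.1038  0.045 ]
 [ 0.4855 -0.0233  0.045 ]]
(array([ 0.56535857, -0.04441145]), np.float64(106.35991340448543), array([[-3.49321666e-04,  3.83192580e-03],
       [ 1.22877542e-03, -2.62406719e-03],
       [-9.05207848e-04, -3.51054702e-03],
       [ 2.57540952e-05,  2.30268842e-03]]))
foot [0.73916338 0.13488971 0.        ] [ 0.67607699 -0.26062153  0.        ] 0.400510962764092 -170.93732701747936
top [0.7411615  0.10101043 0.03      ] [ 0.68321887 -0.23804564  0.03      ]
glue [0.65992767 0.19265689 0.14      ]
gluef [0.66148376 0.19611081 0.        ]
mallet [ 0.45776516 -0.28727392  0.162     ]
off [ 0.58707559 -0.30414592  0.055     ]
green [ 0.42085513 -0.08711946  0.045     ]
purp [0.45859235 0.11949464 0.045     ]
[[-9.71502143e-04 -9.55351197e-01 -2.95471058e-01  8.06037037e-02]
 [ 9.99999523e-01 -8.98561018e-04 -3.82644364e-04 -1.30255383e-03]
 [ 1.00060976e-04 -2.95471289e-01  9.55351615e-01 -1.61488463e-01]
 [ 0.00000000e+00  0.00000000e+00  0.00000000e+00  1.00000000e+00]]
```

```bash
cat >> h.py <<'E'
FO=np.array([.7076,-.0629,0]); A=np.radians(-9.06)
FR=np.array([[np.cos(A),np.sin(A),0],[np.sin(A),-np.cos(A),0],[0,0,-1.]])  # cols: n (to fence), right, down
def goto(u,w,z,yaw=0):   # mm in fence frame, z height; prints move in tool axes (cm, rad)
    from scipy.spatial.transform import Rotation as Ro
    s=read_state(); R=np.array(s['tcp_rot']); p=np.array(s['position'])
    t=FO+FR@np.array([u,w,-z])/1000
    print('lin',np.round(R.T@(t-p)*100,2),'rot',np.round(Ro.from_matrix(R.T@FR@Ro.from_euler('z',yaw,degrees=True).as_matrix()).as_rotvec(),3))
def toF(p): return (np.array(p)-FO)@FR*1000
def where():
    s=read_state(); print('t',round(s['time_s'],2),'tcp',np.round(toF(s['position']),1),'F',np.round(np.array(s['force'])@FR,1),'open',round(s['opening'],2))
E
python3 -c "
from h import *
where();goto(-65,53,225)"
```

```text
t 0.15 tcp [-379.6  580.  -221.8] F [-0.9 -1.2 -0.1] open 1.0
lin [ 54.5  -28.22  -0.26] rot [-0.002  0.     0.555]
```

Request:
move_arm(linear=[[2,-1,-0.3],[5,-2.6,-0.3],[8.5,-4.4,-0.3],[12,-6.2,-0.3],[15.5,-8,-0.3],[19,-9.8,-0.3],[22.5,-11.6,-0.3],[26,-13.4,-0.3],[29.5,-15.2,-0.3],[33,-17,-0.3],[36.5,-18.9,-0.3],[40,-20.7,-0.3]], angular=[[0,0,0.04],[0,0,0.09],[0,0,0.14],[0,0,0.19],[0,0,0.24],[0,0,0.29],[0,0,0.34],[0,0,0.39],[0,0,0.44],[0,0,0.49],[0,0,0.53],[0,0,0.555]], fingers=[1,1,1,1,1,1,1,1,1,1,1,1])

```text
time_s: 1.15
position: [0.5311, -0.2284, 0.225]
tcp_rot: [[0.987, -0.159, -0.001], [-0.159, -0.987, 0.002], [-0.001, -0.002, -1.0]]
force: [0.6, 0.1, 0.2]
opening: 0.17
```

```bash
python3 -c "
from h import *
where();goto(-65,53,75);goto(-65,53,15)"
```

```text
t 1.15 tcp [-148.2  191.2 -225. ] F [ 0.6 -0.2 -0.2] open 0.17
lin [  8.32 -13.81  15.02] rot [-0.002  0.001 -0.002]
lin [  8.33 -13.8   21.02] rot [-0.002  0.001 -0.002]
```

Request:
move_arm(linear=[[2,-3,0],[4,-6,0],[6,-9,0],[7.5,-12,1],[8.3,-13.8,3],[8.3,-13.8,6],[8.3,-13.8,9],[8.3,-13.8,12],[8.3,-13.8,12],[8.3,-13.8,12]], angular=[[0,0,0],[0,0,0],[0,0,0],[0,0,0],[0,0,0],[0,0,0],[0,0,0],[0,0,0],[0,0,0],[0,0,0]], fingers=[1,1,1,1,1,1,1,1,1,1])

```text
time_s: 1.98
position: [0.6334, -0.1046, 0.1034]
tcp_rot: [[0.987, -0.159, -0.006], [-0.159, -0.987, 0.004], [-0.006, -0.003, -1.0]]
force: [0.5, 0.2, 1.2]
opening: 0.006
```

```bash
cat >> h.py <<'E'
def wcap(fn):
    s=read_state(); c=save('wrist',fn)
    T=np.eye(4); T[:3,:3]=s['tcp_rot']; T[:3,3]=s['position']
    c['view']=np.linalg.inv(T@np.array(c['hand_eye'])); 
    import pickle; pickle.dump(c,open(fn[:-4]+'.pkl','wb')); return c
def pix(c,u,w,z):   # fence mm -> pixel
    p=FO+FR@np.array([u,w,-z])/1000; q=np.array(c['view'])@np.r_[p,1]; x,y=q[:2]/q[2]; s=1+c['k1']*(x*x+y*y)
    return c['cx']+c['fx']*x*s, c['cy']+c['fy']*y*s
def view(fn, u0=-260,u1=20,w0=-150,w1=150,z=45,src='top',c=None):  # rectified bird view: plane z, 2 px per mm, fence up, right = right
    c=c or capture(src); k=2
    U,W=np.meshgrid(np.arange(u1,u0,-1/k),np.arange(w0,w1,1/k),indexing='ij')
    P=FO+np.stack([U,W,-z+0*U],-1)/1000@FR.T
    V=np.array(c['view']); q=P@V[:3,:3].T+V[:3,3]; x=q[...,0]/q[...,2]; y=q[...,1]/q[...,2]; s=1+c['k1']*(x*x+y*y)
    im=cv2.remap(c['color'],(c['cx']+c['fx']*x*s).astype(np.float32),(c['cy']+c['fy']*y*s).astype(np.float32),cv2.INTER_CUBIC)
    cv2.imwrite('pics/'+fn,im[:,:,::-1]); return im
E
python3 -c "
from h import *
where();c=wcap('w1.png');a=view('b1.png')
b=view('b1w.png',c=c)
d=np.hstack([a,b]);d=cv2.resize(d[:,:,::-1],None,fx=2/3,fy=2/3);cv2.imwrite('pics/v1.png',d)
goto(-65,53,15)"
```

```text
t 1.98 tcp [ -66.7   52.8 -103.4] F [ 0.5 -0.3 -1.2] open 0.01
lin [-0.13 -0.04  9.17] rot [-0.001 -0.002 -0.002]
```

View pics/v1.png

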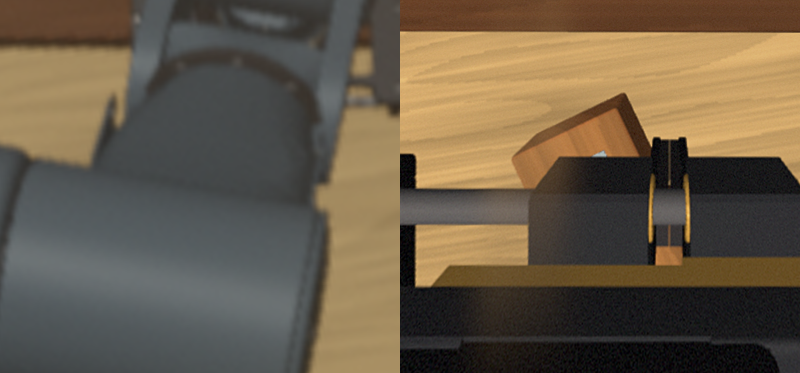

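The wrist view confirms the block's far corners close to my model, and the fence agrees to a few mm. Next is lowering the arm for the first push, at the far-right corner.

Request:
move_arm(linear=[[0,0,3],[0,0,6],[0,0,8.5],[0,0,8.9],[0,0,8.9]], angular=[[0,0,0],[0,0,0],[0,0,0],[0,0,0],[0,0,0]], fingers=[1,1,1,1,1])

```text
time_s: 2.5
position: [0.6364, -0.1059, 0.0181]
tcp_rot: [[0.987, -0.16, 0.001], [-0.16, -0.987, 0.001], [0.001, -0.001, -1.0]]
force: [0.3, -0.2, 0.0]
opening: 0.006
```

Request:
move_arm(linear=[[-0.2,-0.5,0],[-0.5,-1,0],[-0.8,-1.5,0],[-1.1,-2,0],[-1.4,-2.5,0],[-1.7,-3,0],[-2,-3.4,0],[-2.3,-3.8,0],[-2.6,-4.2,0],[-2.9,-4.5,0],[-3.1,-4.7,0],[-3.1,-4.7,0]], angular=[[0,0,0],[0,0,0],[0,0,0],[0,0,0],[0,0,0],[0,0,0],[0,0,0],[0,0,0],[0,0,0],[0,0,0],[0,0,0],[0,0,0]], fingers=[1,1,1,1,1,1,1,1,1,1,1,1])

```text
time_s: 3.5
position: [0.6166, -0.0549, 0.0198]
tcp_rot: [[0.987, -0.159, 0.009], [-0.159, -0.987, -0.001], [0.009, -0.001, -1.0]]
force: [4.4, -2.4, 2.4]
opening: 0.006
```

```bash
python3 -c "
from h import *
where();c=wcap('w2.png');b=view('b2w.png',c=c)
s=cv2.imread('pics/b2w.png');sc=save('scene','s2.png')
a=view('b2s.png',c=sc)
d=np.hstack([a,b]);d=cv2.resize(d[:,:,::-1],None,fx=2/3,fy=2/3);cv2.imwrite('pics/v2.png',d)"
```

```text
t 3.5 tcp [-91.1   6.4 -19.8] F [ 4.7  1.7 -2.4] open 0.01
```

View pics/v2.png

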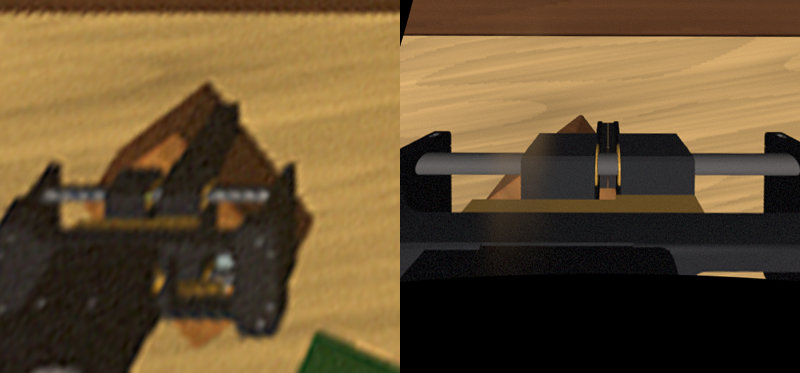

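The scene view (left) is usable during pushes: the block has turned to about 32° from the fence normal and is well clear of the fence. I'll automate its pose estimate from the scene camera.

```bash
cat >> h.py <<'E'
def masks(c):
    hsv=cv2.cvtColor(cv2.GaussianBlur(c['color'],(3,3),0),cv2.COLOR_RGB2HSV).astype(int); h,s,v=hsv[...,0],hsv[...,1],hsv[...,2]
    return hsv
def hull(c,p,z=45):
    a=np.radians(p[2]); L=np.array([np.cos(a),-np.sin(a)]); S=np.array([np.sin(a),np.cos(a)])
    P=[pix(c,*(np.array(p[:2])+i*70*L+j*45*S),k) for i in(-1,1) for j in(-1,1) for k in(0,z)]
    return cv2.convexHull(np.array(P,np.float32))
def iou(c,p,blk,valid,k=4):
    m=np.zeros((400*k,640*k),np.uint8); cv2.fillPoly(m,[np.round(hull(c,p)*k+(k-1)/2).astype(np.int32)],1)
    m=cv2.resize(m.astype(np.float32),(640,400),interpolation=cv2.INTER_AREA)
    return (np.minimum(m,blk)*valid).sum()/((np.maximum(m,blk)*valid).sum()+1e-9)
E
python3 - <<'E'
from h import *
import pickle
c=pickle.load(open('scene.pkl','rb')); H=masks(c)
q=lambda n,u,v:print(n,H[v,u])
m=hull(c,(-143,4,25.4)); print(m.reshape(-1,2).round())
for n,u,v in [('top',325,215),('top',360,223),('side',335,226),('side',362,232),('plate',343,213),('bench',300,230),('bench',380,200),('bench',290,250),('bench',390,240),('fence',370,256)]: q(n,u,v)
c2=cv2.cvtColor(cv2.imread('pics/s2.png'),cv2.COLOR_BGR2RGB);H2=masks({'color':c2})
for u,v in [(345,200),(330,215),(350,235)]: print(H2[v,u])
E
```

```text
[[371. 216.]
 [369. 228.]
 [350. 245.]
 [312. 223.]
 [312. 210.]
 [332. 196.]]
top [ 15 183 138]
top [ 15 182 161]
side [ 14 166  66]
side [ 14 180  85]
plate [ 60  16 148]
bench [ 19 146 178]
bench [ 19 143 166]
bench [ 19 146 169]
bench [ 19 148 183]
fence [ 13 171  88]
[ 19 183 113]
[18 79 42]
[ 19 145 163]
```

```bash
cat >> h.py <<'E'
def pose(p0,c=None,fn=None):
    from scipy.optimize import minimize
    c=c or capture('scene'); H=masks(c); h,s,v=H[...,0],H[...,1],H[...,2]
    blk=((h<=17)&(h>=8)&(s>148)&(v>35)).astype(np.float32); bench=(h>=18)&(h<=24)&(s>110)&(v>110)
    valid=((blk>0)|bench).astype(np.float32)
    f=np.array([pix(c,u,w,z) for u in(-1,45) for w in(-205,205) for z in(0,46)],np.float32)
    m=np.zeros((400,640),np.uint8); cv2.fillPoly(m,[np.round(cv2.convexHull(f)).astype(np.int32)],1); valid[m>0]=0
    r=np.zeros((400,640),np.uint8); x,y=pix(c,p0[0],p0[1],22); cv2.circle(r,(int(x),int(y)),60,1,-1); valid*=r; 
    best=None
    for d in (-20,0,20):
      for q in ((0,0),(15,0),(-15,0)):
        x0=np.array(p0,float)+[*q,d]
        R=minimize(lambda p:-iou(c,p,blk,valid),x0,method='Nelder-Mead',options=dict(initial_simplex=[x0,x0+[12,0,0],x0+[0,12,0],x0+[0,0,10]],xatol=.1,fatol=1e-4,maxiter=120))
        if best is None or R.fun<best.fun: best=R
    print('block u,w,theta',best.x.round(1),'iou',round(-best.fun,3))
    if fn:
        im=c['color'][:,:,::-1].copy(); cv2.polylines(im,[np.round(hull(c,best.x)).astype(np.int32)],1,(0,255,0)); cv2.imwrite('pics/'+fn,im[120:330,180:480].repeat(2,0).repeat(2,1))
    return best.x
E
time python3 - <<'E'
from h import *
import pickle
c=pickle.load(open('scene.pkl','rb')); pose((-143,4,25),c)
c2={**c,'color':cv2.cvtColor(cv2.imread('pics/s2.png'),cv2.COLOR_BGR2RGB)}
pose((-150,-5,35),c2)
E
```

```text
block u,w,theta [-142.9    2.3   25.2] iou 0.957
block u,w,theta [-164.4  -13.8   38.2] iou 0.934
real	0m7.817s
user	0m11.646s
sys	0m1.857s
```

The fit agrees with the top camera. The block is now at (-164,-14), turned 38°. Next is the near-left corner.

Request:
move_arm(linear=[[0.6,1,0],[0.6,1,-3],[0.6,1,-6.3],[-3,-0.5,-6.3],[-6.5,-1.6,-6.3],[-10,-3,-6.3],[-13.5,-4,-6.3],[-16.6,-4.6,-6.3],[-16.6,-4.6,-5],[-16.6,-4.6,-2],[-16.6,-4.6,0.3],[-16.6,-4.6,0.3]], angular=[[0,0,0],[0,0,0],[0,0,0],[0,0,0],[0,0,0],[0,0,0],[0,0,0],[0,0,0],[0,0,0],[0,0,0],[0,0,0],[0,0,0]], fingers=[1,1,1,1,1,1,1,1,1,1,1,1])

```text
time_s: 4.6
position: [0.4561, 0.0174, 0.0123]
tcp_rot: [[0.987, -0.16, -0.002], [-0.16, -0.987, 0.002], [-0.002, -0.001, -1.0]]
force: [-0.4, 0.1, -0.1]
opening: 0.005
```

```bash
python3 -c "
from h import *
where();pose((-164,-14,38));goto(-257,-40,17)"
```

```text
t 4.6 tcp [-261.   -39.7  -12.3] F [-0.4 -0.   0.1] open 0.01
block u,w,theta [-163.9  -13.6   37.8] iou 0.958
lin [ 0.31 -0.03 -0.34] rot [-0.001 -0.    -0.003]
```

Request:
move_arm(linear=[[0.5,0.5,-0.4],[1,0.9,-0.5],[1.4,1.3,-0.5],[1.8,1.8,-0.5],[2.2,2.3,-0.5],[2.6,2.8,-0.5],[3.1,3.2,-0.5],[3.6,3.6,-0.5],[4.1,3.9,-0.5],[4.5,4.2,-0.5],[4.7,4.3,-0.5],[4.7,4.3,-0.5]], angular=[[0,0,0],[0,0,0],[0,0,0],[0,0,0],[0,0,0],[0,0,0],[0,0,0],[0,0,0],[0,0,0],[0,0,0],[0,0,0],[0,0,0]], fingers=[1,1,1,1,1,1,1,1,1,1,1,1])

```text
time_s: 5.65
position: [0.4931, -0.0325, 0.019]
tcp_rot: [[0.987, -0.161, -0.007], [-0.16, -0.987, 0.003], [-0.007, -0.002, -1.0]]
force: [-5.2, 0.7, 2.4]
opening: 0.005
```

```bash
python3 -c "
from h import *
where();pose((-155,-5,50))"
```

```text
t 5.65 tcp [-216.6    3.8  -19. ] F [-5.2  0.1 -2.4] open 0.0
block u,w,theta [-139.7   -5.2   55.1] iou 0.952
```

Request:
move_arm(linear=[[-1,-0.6,0],[-1,-0.6,-3],[-1,-0.6,-6.3],[2.5,-0.7,-6.3],[6,-0.8,-6.3],[9.5,-0.8,-6.3],[13,-0.8,-6.3],[16.4,-0.8,-6.3],[16.6,-0.8,-5.5],[16.6,-0.8,-2.5],[16.6,-0.8,0],[16.6,-0.8,0]], angular=[[0,0,0],[0,0,0],[0,0,0],[0,0,0],[0,0,0],[0,0,0],[0,0,0],[0,0,0],[0,0,0],[0,0,0],[0,0,0],[0,0,0]], fingers=[1,1,1,1,1,1,1,1,1,1,1,1])

```text
time_s: 6.7
position: [0.6543, -0.051, 0.0134]
tcp_rot: [[0.987, -0.161, -0.016], [-0.161, -0.987, 0.005], [-0.016, -0.002, -1.0]]
force: [-1.0, 0.8, -1.3]
opening: 0.009
```

```bash
python3 -c "
from h import *
where();pose((-140,-5,55))"
```

```text
t 6.7 tcp [-54.5  -3.4 -13.4] F [-1.1 -0.6  1.3] open 0.01
block u,w,theta [-140.    -5.3   56.5] iou 0.903
```

Request:
move_arm(linear=[[-0.3,-0.3,-0.4],[-0.7,-0.7,-0.5],[-1.1,-1,-0.5],[-1.5,-1.3,-0.5],[-1.9,-1.6,-0.5],[-2.3,-1.8,-0.5],[-2.7,-1.9,-0.5],[-3.1,-2,-0.5],[-3.5,-2.1,-0.5],[-3.9,-2.2,-0.5],[-4.2,-2.2,-0.5],[-4.2,-2.2,-0.5]], angular=[[0,0,0],[0,0,0],[0,0,0],[0,0,0],[0,0,0],[0,0,0],[0,0,0],[0,0,0],[0,0,0],[0,0,0],[0,0,0],[0,0,0]], fingers=[1,1,1,1,1,1,1,1,1,1,1,1])

```text
time_s: 7.75
position: [0.6202, -0.0223, 0.0229]
tcp_rot: [[0.987, -0.161, -0.006], [-0.161, -0.987, 0.004], [-0.007, -0.003, -1.0]]
force: [3.4, 1.0, 1.6]
opening: 0.009
```

```bash
python3 -c "
from h import *
where();pose((-150,-10,70),fn='p4.png')"
```

```text
t 7.75 tcp [-92.7 -26.3 -22.9] F [ 3.2 -1.5 -1.6] open 0.01
block u,w,theta [-165.2   -4.1   67.2] iou 0.941
```

View pics/p4.png

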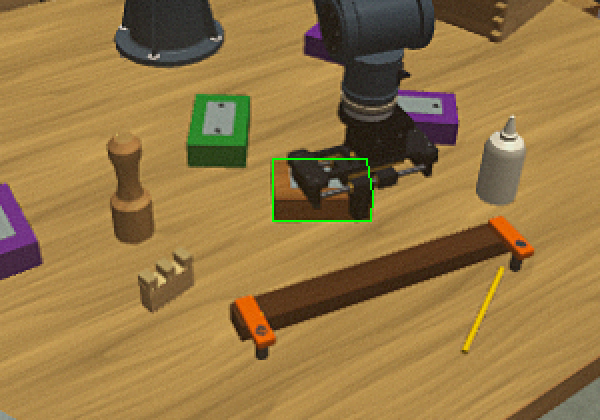

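The overlay fits the block well: (-165,-4), turned 67°, clear of the fence. Next is the near-right corner.

Request:
move_arm(linear=[[1,0.4,0],[1,0.4,-3],[1,0.6,-6],[-2.5,1.3,-6],[-6,2.2,-6],[-9.5,3,-6],[-13,3.8,-6],[-15.8,4.2,-6],[-16,4.2,-5.5],[-15.8,4.2,-2.5],[-15.7,4.2,0.2],[-15.7,4.2,0.4]], angular=[[0,0,0],[0,0,0],[0,0,0],[0,0,0],[0,0,0],[0,0,0],[0,0,0],[0,0,0],[0,0,0],[0,0,0],[0,0,0],[0,0,0]], fingers=[1,1,1,1,1,1,1,1,1,1,1,1])

```text
time_s: 8.8
position: [0.4555, -0.0376, 0.0168]
tcp_rot: [[0.987, -0.161, -0.015], [-0.161, -0.987, 0.007], [-0.016, -0.004, -1.0]]
force: [-0.8, 0.2, -0.1]
opening: 0.009
```

```bash
python3 -c "
from h import *
where();pose((-165,-4,67))"
```

```text
t 8.8 tcp [-252.9   14.7  -16.8] F [-0.8 -0.   0.1] open 0.01
block u,w,theta [-165.2   -4.4   67.2] iou 0.96
```

Request:
move_arm(linear=[[0.5,0.2,-0.2],[1,0.4,-0.2],[1.5,0.6,-0.2],[2,0.8,-0.2],[2.5,1,-0.2],[3,1.2,-0.2],[3.5,1.4,-0.2],[4,1.5,-0.2],[4.5,1.6,-0.2],[5,1.7,-0.2],[5.4,1.8,-0.2],[5.4,1.8,-0.2]], angular=[[0,0,0],[0,0,0],[0,0,0],[0,0,0],[0,0,0],[0,0,0],[0,0,0],[0,0,0],[0,0,0],[0,0,0],[0,0,0],[0,0,0]], fingers=[1,1,1,1,1,1,1,1,1,1,1,1])

```text
time_s: 9.85
position: [0.5043, -0.0641, 0.0199]
tcp_rot: [[0.987, -0.16, -0.019], [-0.16, -0.987, 0.007], [-0.02, -0.004, -1.0]]
force: [-6.8, -1.9, 2.9]
opening: 0.006
```

```bash
python3 -c "
from h import *
where();pose((-145,0,80))"
```

```text
t 9.85 tcp [-200.6   33.2  -19.9] F [-6.4  3.  -2.9] open 0.01
block u,w,theta [-141.6   -8.6   85. ] iou 0.955
```

The block is at 85°, clear of the fence. I'll back off, open the fingers, square the tool and push with both fingertips.

Request:
move_arm(linear=[[-1,0,0],[-2,-1,0],[-2.8,-2,0],[-2.8,-3,0],[-2.8,-4.2,0],[-2.8,-4.2,0],[-2.8,-4.2,0],[-2.8,-4.2,0],[-2.8,-4.2,0],[-2.8,-4.2,0],[-2.8,-4.2,0],[-2.8,-4.2,0]], angular=[[0,0,0],[0,0,0],[0,-0.01,0],[0,-0.01,0],[0,-0.01,0],[0,-0.01,0],[0,-0.01,0],[0,-0.01,0],[0,-0.01,0],[0,-0.01,0],[0,-0.01,0],[0,-0.01,0]], fingers=[1,1,-1,-1,-1,-1,-1,-1,-1,-1,-1,-1])

```text
time_s: 10.9
position: [0.4834, -0.0186, 0.0205]
tcp_rot: [[0.987, -0.161, -0.028], [-0.161, -0.987, 0.009], [-0.029, -0.004, -1.0]]
force: [0.3, -0.2, -0.5]
opening: 0.676
```

```bash
python3 -c "
from h import *
where();pose((-142,-9,85));goto(-225,-9,20)"
```

```text
t 10.9 tcp [-228.4   -8.5  -20.5] F [0.3 0.1 0.5] open 0.68
block u,w,theta [-140.9   -8.    85.8] iou 0.957
lin [ 0.34 -0.05  0.04] rot [-0.004  0.029 -0.004]
```

Request:
move_arm(linear=[[0.2,0,0],[0.5,0,0],[1,0,0],[1.5,0,0],[2.1,0,0],[2.7,0,0],[3.3,0,0],[3.9,0,0],[4.5,0,0],[5.1,0,0],[5.6,0,0],[5.8,0,0]], angular=[[0,0.02,-0.004],[0,0.029,-0.004],[0,0.029,-0.004],[0,0.029,-0.004],[0,0.029,-0.004],[0,0.029,-0.004],[0,0.029,-0.004],[0,0.029,-0.004],[0,0.029,-0.004],[0,0.029,-0.004],[0,0.029,-0.004],[0,0.029,-0.004]], fingers=[-1,-1,-1,-1,-1,-1,-1,-1,-1,-1,-1,-1])

```text
time_s: 11.95
position: [0.5353, -0.0263, 0.0183]
tcp_rot: [[0.988, -0.156, -0.012], [-0.156, -0.988, 0.007], [-0.013, -0.005, -1.0]]
force: [-8.8, 1.4, 6.5]
opening: 1.003
```

```bash
python3 -c "
from h import *
where();p=pose((-115,-9,88),fn='p5.png');goto(-170,-9,20)
c=wcap('w5.png');b=view('b5w.png',c=c,u0=-140,z=30)"
```

```text
t 11.95 tcp [-175.9   -9.   -18.3] F [-8.9 -0.  -6.5] open 1.0
block u,w,theta [-120.4  -11.4   90.1] iou 0.957
lin [ 0.54  0.   -0.18] rot [-0.005  0.012  0.001]
```

View pics/b5w.png

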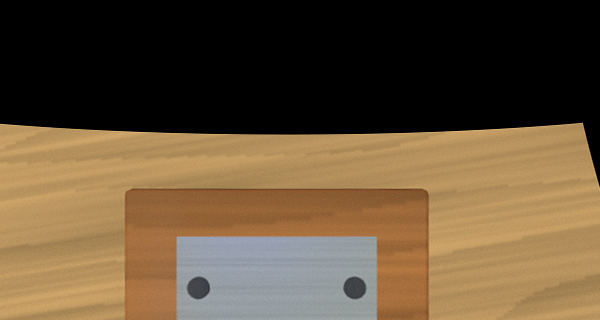

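The wrist view shows the block's far edge level in the fence frame (row 189, columns 127–428), and the fit gives 90.1° with about 75 mm of gap. I'll push straight in, stopping short for one check.

Request:
move_arm(linear=[[0.4,0,0],[0.9,0,0],[1.4,0,0],[1.9,0,0],[2.4,0,0],[2.9,0,0],[3.4,0,0],[3.9,0,0],[4.4,0,0],[4.8,0,0],[5.1,0,0],[5.1,0,0]], angular=[[0,0.012,0.001],[0,0.012,0.001],[0,0.012,0.001],[0,0.012,0.001],[0,0.012,0.001],[0,0.012,0.001],[0,0.012,0.001],[0,0.012,0.001],[0,0.012,0.001],[0,0.012,0.001],[0,0.012,0.001],[0,0.012,0.001]], fingers=[-1,-1,-1,-1,-1,-1,-1,-1,-1,-1,-1,-1])

```text
time_s: 13.05
position: [0.5811, -0.0327, 0.0173]
tcp_rot: [[0.988, -0.157, -0.011], [-0.156, -0.988, 0.008], [-0.012, -0.006, -1.0]]
force: [-9.9, 1.8, 6.8]
opening: 1.001
```

```bash
python3 -c "
from h import *
where();p=pose((-70,-11,90));goto(-120,-9,20)
c=wcap('w6.png');b=view('b6w.png',c=c,u0=-110,u1=60,z=30)"
```

```text
t 13.05 tcp [-129.7   -9.9  -17.3] F [-10.1  -0.2  -6.8] open 1.0
block u,w,theta [-74.5 -11.6  89.7] iou 0.963
lin [ 0.97  0.08 -0.28] rot [-0.006  0.012  0.001]
```

View pics/b6w.png

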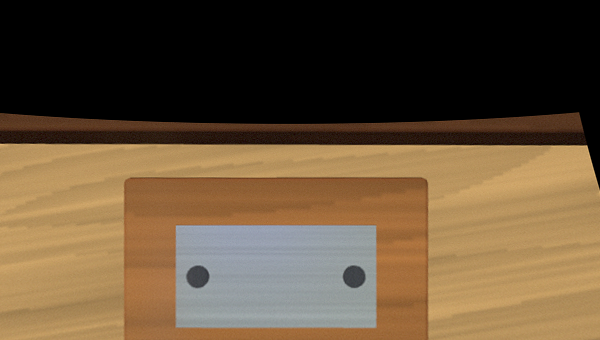

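The fence's foot edge (rows 143–145) is parallel to the block's edge (row 178) to about 0.2°, with roughly 25 mm of gap. Now the slow final push.

Request:
move_arm(linear=[[0.4,0,-0.1],[0.7,0,-0.2],[1,0,-0.2],[1.2,0,-0.2],[1.4,0,-0.2],[1.6,0,-0.2],[1.8,0,-0.2],[2,0,-0.2],[2.2,0,-0.2],[2.4,0,-0.2],[2.5,0,-0.2],[2.5,0,-0.2]], angular=[[0,0.012,0.003],[0,0.012,0.003],[0,0.012,0.003],[0,0.012,0.003],[0,0.012,0.003],[0,0.012,0.003],[0,0.012,0.003],[0,0.012,0.003],[0,0.012,0.003],[0,0.012,0.003],[0,0.012,0.003],[0,0.012,0.003]], fingers=[-1,-1,-1,-1,-1,-1,-1,-1,-1,-1,-1,-1])

```text
time_s: 14.15
position: [0.6056, -0.0367, 0.019]
tcp_rot: [[0.987, -0.159, 0.0], [-0.159, -0.987, 0.006], [-0.001, -0.006, -1.0]]
force: [-3.9, -0.9, -0.9]
opening: 1.0
```

```bash
python3 -c "
from h import *
where()"
```

```text
t 14.15 tcp [-104.8   -9.8  -19. ] F [-3.7  1.5  0.9] open 1.0
```

Request:
move_arm(linear=[[0.1,0,0],[0.2,0,0],[0.3,0,0],[0.4,0,0],[0.5,0,0],[0.6,0,0],[0.6,0,0]], angular=[[0,0,0],[0,0,0],[0,0,0],[0,0,0],[0,0,0],[0,0,0],[0,0,0]], fingers=[-1,-1,-1,-1,-1,-1,-1])

```text
time_s: 14.73
position: [0.6055, -0.0366, 0.019]
tcp_rot: [[0.987, -0.159, -0.012], [-0.159, -0.987, 0.008], [-0.014, -0.006, -1.0]]
force: [-13.2, 0.6, 7.2]
opening: 0.995
```

```bash
python3 -c "
from h import *
where();c=wcap('w7.png');b=view('b7w.png',c=c,u0=-90,u1=60,z=30)"
```

```text
t 14.73 tcp [-105.    -9.9  -19. ] F [-13.1   1.5  -7.2] open 0.99
```

View pics/b7w.png

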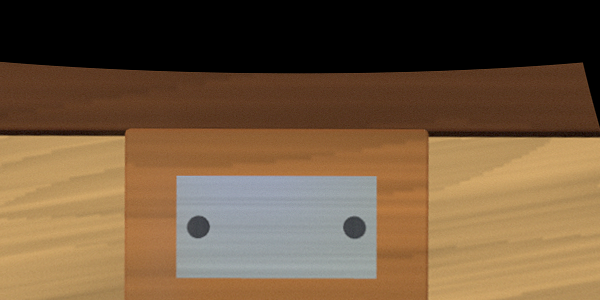

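Block edge and fence face coincide to within about 1 mm. A firmer press will confirm that it is seated.

Request:
move_arm(linear=[[0.5,0,0],[0.8,0,0],[1.1,0,0],[1.3,0,0],[1.3,0,0],[1.3,0,0],[1.3,0,0],[1.3,0,0]], angular=[[0,0.01,0],[0,0.01,0],[0,0.01,0],[0,0.01,0],[0,0.01,0],[0,0.01,0],[0,0.01,0],[0,0.01,0]], fingers=[-1,-1,-1,-1,-1,-1,-1,-1])

```text
time_s: 15.45
position: [0.6053, -0.0366, 0.0191]
tcp_rot: [[0.987, -0.159, -0.03], [-0.158, -0.987, 0.011], [-0.031, -0.006, -0.999]]
force: [-25.1, 0.5, 17.2]
opening: 1.002
```

```bash
python3 -c "
from h import *
where()"
```

```text
t 15.45 tcp [-105.2   -9.9  -19.1] F [-24.8   3.5 -17.2] open 1.0
```

25 N with no further motion, so it is seated. I'll retreat straight back and then up.

Request:
move_arm(linear=[[-0.5,0,0],[-1.2,0,0],[-2.2,0,0],[-3.2,0,0],[-4,0,-1],[-5,0,-4],[-7,0,-8],[-10,0,-12],[-13,0,-14],[-15,0,-16],[-16,0,-16],[-16,0,-16]], angular=[[0,0.02,0],[0,0.03,0],[0,0.03,0],[0,0.03,0],[0,0.03,0],[0,0.03,0],[0,0.03,0],[0,0.03,0],[0,0.03,0],[0,0.03,0],[0,0.03,0],[0,0.03,0]], fingers=[-1,-1,-1,-1,-1,-1,-1,-1,-1,-1,-1,-1])

```text
time_s: 16.45
position: [0.452, -0.0129, 0.1864]
tcp_rot: [[0.987, -0.159, 0.006], [-0.159, -0.987, 0.005], [0.005, -0.006, -1.0]]
force: [-0.2, -0.0, 0.6]
opening: 0.999
```

```bash
python3 -c "
from h import *
where();c=capture('scene');pose((-49,-11,90),c=c)
cv2.imwrite('pics/s9.png',cv2.resize(c['color'][170:330,200:460,::-1],None,fx=3,fy=3,interpolation=cv2.INTER_CUBIC))"
```

```text
t 16.45 tcp [-260.2   -9.1 -186.4] F [-0.2  0.  -0.6] open 1.0
block u,w,theta [-47.8 -11.6  90.3] iou 0.966
```

View pics/s9.png

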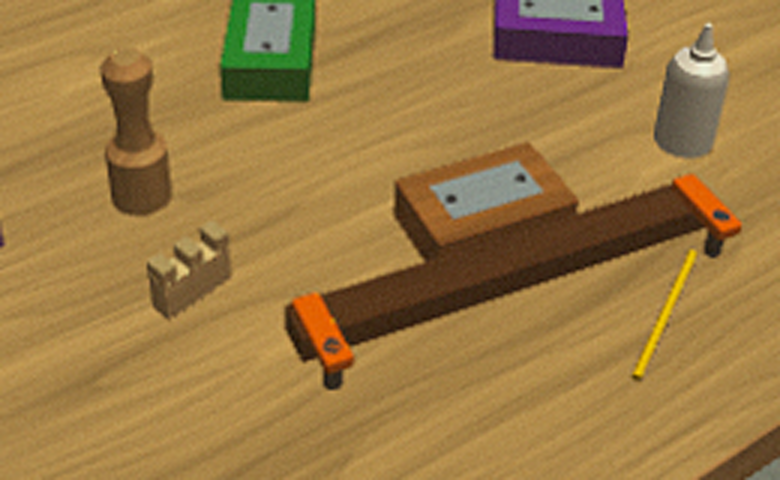

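The block is flush along the fence's middle part, the bystanders and look-alikes are where they were, and the arm is clear. I'll hand the job in.

```bash
python3 -c "
from rig import hand_in
print(hand_in())"
```

```text
the job is handed in; nothing more can be done
None
```

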